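# Lock the inoculating turntable with its index pin

### The arm

A 6-joint arm with a two-finger parallel gripper is mounted at the origin on a cart in front of the work surface, level with it; the furniture and walls round the work are solid. World frame = base frame: x ahead of the robot, y to its left, z up, the work surface at z = 0. Lengths are in m, angles in degrees, forces in N, time in s.
With the tool pointing down it reaches from about 0.3 to 0.825 m from the base axis. Payload 5.4 kg.
Tool frame: the origin (TCP) lies midway between the tips of the shut fingers; the grasp point (between the pads) lies 19 mm behind it; z points along the fingers, y is the direction in which the jaws open and shut (so a half turn about z gives the same grasp; the last joint's range is limited). The gripper opens to 92 mm and grips with 3 to 60 N. Pads are 20 mm wide; open, the fingers measure 128 mm over their backs; the gripper's body (75 mm by 189 mm) begins 69 mm behind the grasp point.
Start: joints at [-86.58, 9.076, 91.501, -0, 79.423, -12.038], TCP at [0.153, -0.554, 0.215] pointing down, gripper open.
Joint ranges: [-166.64, 166.64], [-54.1, 131.32], [10.49, 154.53], [-73.88, 253.88], [9.74, 151.15], [-171.62, 171.62]. Speed limits (degrees/s): [147.25, 147.25, 180, 180, 180, 180].

### API

Orientations are given as a 3x3 rotation matrix whose columns are the frame's x, y, z axes.
In Python, from bench import arm, viewer, nets gives the robot as it stands.
- The arm moves only by the shell command python3 -m crank 'ROWS' [FORCE]. ROWS is JSON, a list of rows, each an object of numbers: "dx", "dy", "dz": the shift along the tool's x, y, z in mm; "roll": the turn about the tool's z in degrees; "hand": the finger opening in mm, from 0 to 91.9. In form: [{"dx": .., "dy": .., "dz": .., "roll": .., "hand": ..}, ...]. A call has 1 to 12 rows; each row is the pose to reach, as a shift and turn from the pose commanded when the call began, along the tool's axes at that moment; what a row does not reach only later rows make up. A row lasts 1/12 s, in which the tool goes at most 41.7 mm and 7.16 degrees, less where a joint would pass 70% of its speed; a pose out of reach is approached as far as the arm can. A call with a gripper value outside its range is refused whole. The fingers move at their own pace and stop on an object; FORCE is the grip in N (left out, the last holds). Time passes only in rows, so rows that repeat a pose let the fingers close. It gives the time, the measured TCP pose, the force and the opening at its end, in the units of the state.
- arm.state(): the state, without advancing time (a new reading comes with each control period).
- viewer.read_camera(name): name is "scene" or "top"; returns the picture (384x512x3 uint8, red, green, blue); there is no depth.
- viewer.calibration(name): a dict with "fx", "fy", "cx", "cy" (pixels), "rvec" (rotation vector, rad) and "tvec" (3), from world to camera coordinates, as OpenCV has them. Camera axes: x right, y down, z forward; pixel columns grow to the right and rows downward; lengths in m; the calibration is good to about 2 mm. A picture is of the moment at which its call begins. calibration takes no time and is no camera call.
- arm.hand_in(): hands the job in, once; it reports no verdict.
Trained networks look in the newest picture that a camera, given by its name, has taken for a name from the list of things; names that differ only in an ending like _2 or _b are one class to them, and where a whole thing is asked for, a point or a joint stands for the part that bears it (a point fixed in the world has none). Each returns a list of dicts, best first, with "conf" (0 to 1); they miss things now and then, are a little off and sometimes report something else, mostly with a low value. They report only what shows in the picture. A call takes as long as a camera call. They do not tell look-alikes from the thing itself.
- nets.recognise(camera, target): "extent" ([left, top, right, bottom] in pixels, round what is visible of it).
The state is a dict: "clock": time; "joint_pos": joint angles; "qd": joint speeds; "tau": joint torques, N m; "ee_pos": TCP position; "tcp_rot": TCP orientation; "ft_force": force on the tool from outside, world axes, zero at the start; "wrist_torque": the same for the moment, N m; "grip_width": opening from 0.0 (shut) to 1.0 (fully open).
Only numpy, scipy, OpenCV 4.12 (cv2) and the standard library are available. Lean on these libraries where they do the work, as an engineer would, in place of code of your own. Each camera call takes 0.05 s, during which the arm holds its last target. There are 200 camera calls.

### The job

Lock the plate-streaking turntable for transport: take the index pin out of its parking block, put it through the hole in the turntable's platform and, keeping it gently pressed down, turn the platform until the pin drops into the hidden hole in the foot below. Push the pin gently fully home, so that its shoulder lies flush on the platform, and let go of it; do not force the pin, keep the petri dish in its place in the middle of the platform, and do not disturb the bottles.

Things in the scene. Friction and masses are not known exactly. Their poses are not given: they have to be found in the camera images.
- pin_knob (a point): centre (half-way up) of the black round knob of the index pin, the place to grip: 18 mm diameter, 40 mm tall. The pin weighs about 90 g and is loose. It starts upright in a fixed grey parking block (56x56x36 mm) in a 12 mm hole, its shoulder resting on the block's top, so it must be lifted 30 mm to come free. z runs up along the pin.
- pin_shoulder (a point): centre of the underside of the pin's shoulder (steel disc 24 mm diameter, 5 mm thick), on the pin's axis, 42 mm below the knob's centre, under a 12 mm thick neck. From here the steel shank, 10 mm diameter, reaches 29 mm down, its last 6 mm tapering to 6 mm. z runs up along the pin.
- index_hole (a point): centre of the mouth of the only hole through the platform: 12 mm diameter, vertical, 1 mm chamfer, in a small square steel insert near the rim, on the platform's top (38 mm above the worktop), 52 mm from the turntable's axis; it goes round with the platform. A pin put in here first stands on the flat top of the foot 12 mm down, its shoulder 17 mm above the platform.
- platform_centre (a point): the turntable's axis at the platform's top, 38 mm above the worktop; does not turn. The platform is an aluminium disc 151 mm in diameter, 10 mm thick, turning with light friction (about 1 N pushed at the hole).
- platform (a joint): angle of the platform, rad, positive anticlockwise seen from above; no stops in the range needed
- dish_middle (a point): the petri dish, 61 mm diameter, 15 mm high, lying loose on the centre of the platform; this point is on its axis, 7 mm above its underside
- turntable: the whole turntable; origin on the worktop at its axis. The foot is fixed to the worktop. Its top, 2 mm under the platform, has one hole 12.5 mm wide and 18 mm deep at the same 52 mm radius, hidden, 0.5 to 2.6 rad anticlockwise (from above) of where the platform's hole starts. Its place cannot be seen or measured, only felt: a pin coming over it drops in and stops the platform.
- pin: the whole index pin; origin at the centre of the underside of the shoulder, z along the pin, up
- amber_bottle: brown reagent bottle with black cap, 42 mm diameter, 81 mm high, a bystander; origin at the centre of its underside
- drop_bottle: white reagent bottle with red cap, 33 mm diameter, 69 mm high, a bystander; origin at the centre of its underside
Mind the look-alikes: they are no part of the job. Leave any orange or turquoise look-alike of the pin alone.

How it is judged (in metres and radians):
On the way, in this order (a step that is already met when the one before it is completed fails the run):
1. the pin's shank is in the platform's hole: its axis within 5 mm of the hole's and the shoulder less than 23 mm above the platform (horizontal distance between pin_shoulder and index_hole below 0.005 m and z of pin_shoulder in the frame of platform_centre below 0.023 m), for 0.1 s.
2. the pin is home in the foot: shoulder within 3 mm of the platform's top (horizontal distance between pin_shoulder and index_hole below 0.004 m and z of pin_shoulder in the frame of platform_centre below 0.003 m), for 0.2 s.
At the end, for the whole second after the job is handed in: The pin stands upright (within 0.12 rad) through the platform's hole (within 4 mm) and down in the foot's hole, its shoulder within 3 mm of the platform's top, released and at rest; the platform is still and the petri dish lies within 10 mm of the platform's centre (all of step 2 and angle between pin_shoulder's own z axis and vertical below 0.12 rad and linear speed of pin below 0.02 m/s and velocity of joint platform between -0.1 and 0.1 rad/s and horizontal distance between dish_middle and platform_centre below 0.01 m and contact force between pin and the fingers below 0.1 N); the robot touches nothing.
It fails at once if the pin forced against the turntable with more than 40 N (contact force between pin and turntable above 40 N).
It fails at once if the petri dish pushed more than 10 mm off the centre of the platform (horizontal distance between dish_middle and platform_centre above 0.01 m).
It fails at once if the petri dish tipped (angle between dish_middle's own z axis and vertical above 0.2 rad).
It fails at once if a reagent bottle moved by more than 30 mm (distance of any of amber_bottle, drop_bottle from where it was at the start of the episode above 0.03 m).
It also fails if it takes over 58 s, if anything falls off the work surface, if the arm or the gripper's body presses on something with over 40 N, if the wrist force passes 120 N, or if a joint passes its speed limit or range.

## Working session

There is one attempt and no reset: what is moved stays moved. The work goes in short steps, Python scripts to look and compute and a shell command to move; the robot and the scene stay as the last step left them, time stands still between calls to the robot, and variables do not carry over. Pictures are saved under pics/ and viewed, about 8 in all and at most 12, crops included, and the job is handed in when it is done.

```bash
mkdir -p pics; ls
cat > h.py <<'E'
import numpy as np, cv2
from bench import arm, viewer, nets
def cal(n):
    c=viewer.calibration(n); K=np.array([[c['fx'],0,c['cx']],[0,c['fy'],c['cy']],[0,0,1.]])
    return K,np.array(c['rvec'],float),np.array(c['tvec'],float)
def onplane(n,px,z):
    K,r,t=cal(n); R=cv2.Rodrigues(r)[0]; C=-R.T@t
    d=R.T@np.linalg.inv(K)@np.array([px[0],px[1],1.]); return C+d*(z-C[2])/d[2]
def proj(n,P):
    K,r,t=cal(n); return cv2.projectPoints(np.array(P,float).reshape(-1,1,3),r,t,K,None)[0].reshape(-1,2)
def tri(pa,pb):
    A=[]
    for n,p in (('scene',pa),('top',pb)):
        K,r,t=cal(n); P=K@np.c_[cv2.Rodrigues(r)[0],t]; A+=[p[0]*P[2]-P[0],p[1]*P[2]-P[1]]
    v=np.linalg.svd(np.array(A))[2][-1]; return v[:3]/v[3]
def save(n,f,crop=None,s=1):
    im=viewer.read_camera(n)[:,:,::-1]
    if crop: im=im[crop[1]:crop[3],crop[0]:crop[2]]
    cv2.imwrite('pics/'+f,cv2.resize(im,None,fx=s,fy=s,interpolation=cv2.INTER_CUBIC))
E
python3 - <<'E'
from h import *
a=viewer.read_camera('scene');b=viewer.read_camera('top')
cv2.imwrite('pics/a.png',a[:,:,::-1]);cv2.imwrite('pics/b.png',b[:,:,::-1])
for n in('scene','top'):
    K,r,t=cal(n);print(n,-cv2.Rodrigues(r)[0].T@t,K[0,0])
    for k in('pin_knob','pin_shoulder','index_hole','dish_middle','turntable','pin','amber_bottle','drop_bottle'):
        print(n,k,[(np.round(d['extent']).astype(int).tolist(),round(d['conf'],2)) for d in nets.recognise(n,k)[:4]])
s=arm.state();print(s['clock'],s['ee_pos'],np.round(s['tcp_rot'],3),s['ft_force'])
E
```

```text
pics
scene [-0.02824833  0.4735085   0.56551338] 358.3959527591752
scene pin_knob [([208, 232, 221, 273], 0.67), ([188, 212, 194, 235], 0.62), ([158, 245, 175, 283], 0.6), ([146, 226, 163, 266], 0.56)]
scene pin_shoulder [([208, 235, 216, 268], 0.83), ([160, 247, 172, 282], 0.82), ([189, 209, 198, 239], 0.81)]
scene index_hole [([237, 181, 297, 216], 0.78), ([237, 182, 295, 222], 0.27)]
scene dish_middle [([254, 184, 277, 202], 0.57)]
scene turntable [([237, 181, 295, 224], 0.7)]
scene pin [([160, 244, 173, 281], 0.88), ([208, 234, 216, 268], 0.85), ([186, 211, 199, 240], 0.74), ([254, 184, 277, 205], 0.61)]
scene amber_bottle [([284, 132, 297, 163], 0.65)]
scene drop_bottle [([253, 183, 276, 203], 0.57), ([116, 222, 136, 254], 0.55), ([184, 214, 196, 236], 0.45)]
top [0.46094171 0.04790835 1.3457454 ] 471.7878682812681
top pin_knob [([164, 227, 177, 238], 0.58), ([168, 205, 178, 216], 0.43)]
top pin_shoulder [([170, 208, 178, 213], 0.6), ([164, 228, 176, 236], 0.59), ([200, 205, 205, 217], 0.56), ([195, 237, 208, 247], 0.51)]
top index_hole [([256, 184, 310, 237], 0.89)]
top dish_middle [([273, 198, 292, 218], 0.65)]
top turntable [([258, 183, 313, 236], 0.95)]
top pin [([197, 239, 208, 249], 0.55), ([199, 209, 209, 217], 0.5), ([169, 207, 177, 215], 0.47), ([164, 224, 178, 230], 0.46)]
top amber_bottle [([356, 152, 372, 167], 0.76)]
top drop_bottle [([154, 176, 167, 187], 0.45)]
0.9 [ 0.15322726 -0.55419639  0.21461406] [[ 0.964  0.267 -0.   ]
 [ 0.267 -0.964 -0.   ]
 [-0.     0.    -1.   ]] [ 0.01134581  0.61353694 -1.01467023]
```

View pics/a.png

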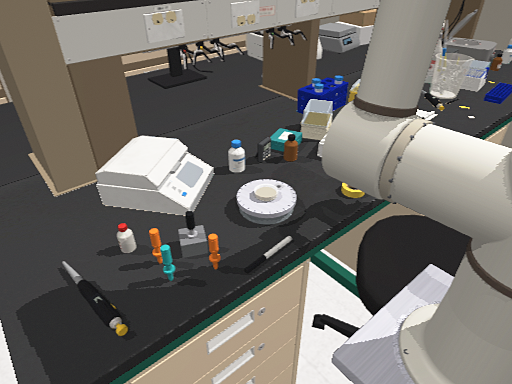

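View pics/b.png

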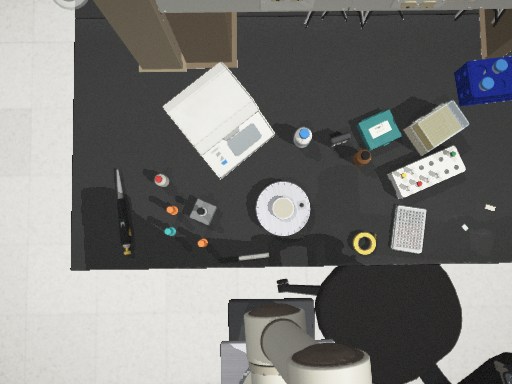

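Candidates for the pin, in scene pixels: black knob in the grey block (191,225), orange (156,245) and (214,250), turquoise (168,262). By the description it is the black one, at (202,211) in top. I'll check that in one close crop.

Run:
```python
from h import *
a=viewer.read_camera('scene')[:,:,::-1];b=viewer.read_camera('top')[:,:,::-1]
f=lambda i,x0,y0,x1,y1,s:cv2.resize(i[y0:y1,x0:x1],(int((x1-x0)*s),int((y1-y0)*s)),interpolation=cv2.INTER_CUBIC)
c=np.vstack([np.hstack([f(b,180,190,230,230,7.6),f(b,252,178,317,240,6)[:304,:]] if 0 else [cv2.resize(f(b,182,192,222,232,7.5),(300,300)),cv2.resize(f(b,254,178,314,238,5),(300,300))]),np.hstack([cv2.resize(a[200:260,165:225],(300,300),interpolation=2),cv2.resize(a[170:230,235:295],(300,300),interpolation=2)])])
cv2.imwrite('pics/c.png',c)
print('block top corner test', proj('top',[[0,0,0]]))
```

```text
block top corner test [[277.35534867 396.42507516]]
```

View pics/c.png

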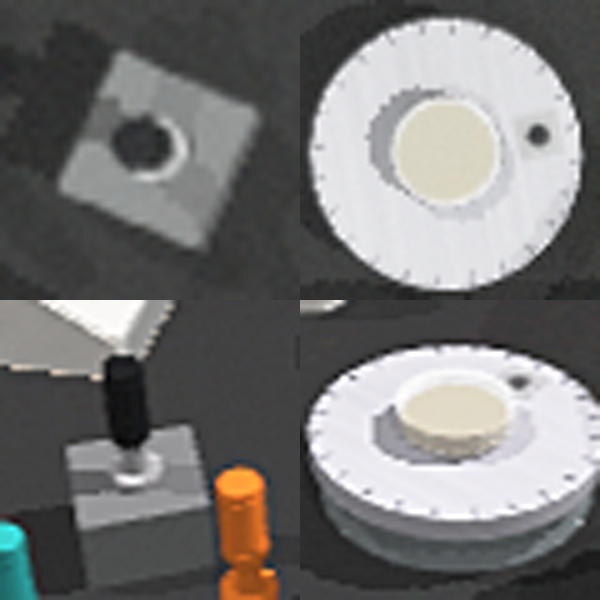

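The crop confirms the choice: a black knob on a steel neck and shoulder in the grey block, knob top at about (201,211) in top. The platform hole is at (301,205) in top, in its square insert.

```bash
cat > m1.py <<'E'
from h import *
b=viewer.read_camera('top').astype(int);a=viewer.read_camera('scene').astype(int)
def ctr(m,x0,y0):
    n,l,s,c=cv2.connectedComponentsWithStats(m.astype(np.uint8)); i=1+np.argmax(s[1:,4]); return c[i]+[x0,y0],s[i]
g=b.sum(2)/3
k,_=ctr(g[202:221,192:214]<75,192,202); print('knobtop px',k,_)
hc=b[198:212,294:309].sum(2)/3; w=np.clip(170-hc,0,None); yy,xx=np.mgrid[198:212,294:309]
h=np.array([(w*xx).sum(),(w*yy).sum()])/w.sum(); print('hole px',h)
p,_=ctr(g[178:242,250:318]>120,250,178); 
m=(g[178:242,250:318]>120).astype(np.uint8); cs=cv2.findContours(m,0,1)[0]; e=cv2.fitEllipse(cv2.convexHull(max(cs,key=len))); print('rim',np.array(e[0])+[250,178],e[1])
P=onplane('top',np.array(e[0])+[250,178],.038);H=onplane('top',h,.038);print('platform',P,'hole',H,np.linalg.norm(H-P))
print('knob(top plane)',onplane('top',k,.090),onplane('top',k,.098))
bl=(abs(g-115)<45)[190:235,180:225].astype(np.uint8)
print('knob scene',onplane('scene',(190.0,220.6),.078),'hole scene',onplane('scene',(278.6,186.2),.038))
corn=[((x+.5)/7.5-.5+182,(y+.5)/7.5-.5+192) for x,y in((122,50),(260,115),(202,249),(60,187))]
Q=[onplane('top',q,.036)[:2] for q in corn];print('block',np.mean(Q,0),np.round(Q,4).tolist(), np.degrees(np.arctan2(*(Q[1]-Q[0])[::-1])))
E
python3 m1.py
```

```text
knobtop px [200.21052632 210.60526316] [ 5  6  8  6 38]
hole px [301.58913542 204.11374649]
rim [282.79777145 208.3210907 ] (54.058753967285156, 54.40104675292969)
platform [ 0.51752566 -0.02265154  0.038     ] hole [ 0.52845256 -0.07505608  0.038     ] 0.05353160623194571
knob(top plane) [0.5123777  0.19987817 0.09      ] [0.51205001 0.19891002 0.098     ]
knob scene [0.51382385 0.20145089 0.078     ] hole scene [ 0.52925941 -0.07349082  0.038     ]
block [0.51176795 0.19860351] [[0.5491, 0.2129], [0.5242, 0.162], [0.4751, 0.1837], [0.4987, 0.2359]] -115.99338955980318
```

```bash
python3 -m crank '[{"dx":273,"dy":-315,"hand":50},{"dx":273,"dy":-315,"hand":50},{"dx":273,"dy":-315,"hand":50},{"dx":273,"dy":-315,"hand":50},{"dx":273,"dy":-315,"hand":50},{"dx":273,"dy":-315,"hand":50},{"dx":273,"dy":-315,"hand":50},{"dx":273,"dy":-315,"hand":50},{"dx":273,"dy":-315,"hand":50},{"dx":273,"dy":-315,"hand":50},{"dx":273,"dy":-315,"hand":50},{"dx":273,"dy":-315,"hand":50}]' 10
python3 -m crank '[{"dx":274,"dy":-315,"hand":50},{"dx":274,"dy":-315,"hand":50},{"dx":274,"dy":-315,"hand":50},{"dx":274,"dy":-315,"hand":50},{"dx":274,"dy":-315,"hand":50},{"dx":274,"dy":-315,"hand":50},{"dx":274,"dy":-315,"hand":50},{"dx":274,"dy":-315,"hand":50},{"dx":274,"dy":-315,"hand":50},{"dx":274,"dy":-315,"hand":50},{"dx":274,"dy":-315,"hand":50},{"dx":274,"dy":-315,"hand":50}]'
cat > st.py <<'E'
from h import *
import sys
s=arm.state();print(round(s['clock'],2),np.round(s['ee_pos'],4),'F',np.round(s['ft_force'],1),'w',round(s['grip_width']*91.9,1),'roty',np.round(np.array(s['tcp_rot'])[:,1:],3).tolist())
if len(sys.argv)>3:
    d=(np.array([float(v) for v in sys.argv[1:4]])-s['ee_pos'])*1000;print('move',np.round(np.array(s['tcp_rot']).T@d,1))
E
python3 st.py .512 .199 .1
```

```text
1.1 [ 0.1532 -0.5542  0.2146] F [-0.4 -0.5 -0.3] w 92.0 roty [[0.267, -0.0], [-0.964, 0.0], [-0.0, -1.0]]
move [ 546.5 -630.3  114.6]$[0]: bad value
$[0]: bad value
```

```bash
python3 -m crank '[{"dx":27,"dy":-31,"dz":0,"roll":0,"hand":50}]' 10; echo; python3 -m crank '[{"dx":246,"dy":-283,"dz":0,"roll":0,"hand":50},{"dx":246,"dy":-283,"dz":0,"roll":0,"hand":50}]'; echo;python3 st.py .512 .199 .1
```

```text
clock: 1.18
ee_pos: [0.1685, -0.5204, 0.2135]
tcp_rot: [[0.965, 0.262, -0.001], [0.262, -0.965, -0.001], [-0.002, 0.001, -1.0]]
ft_force: [1.5, 0.3, 0.2]
grip_width: 0.951

clock: 1.35
ee_pos: [0.2071, -0.4407, 0.2142]
tcp_rot: [[0.964, 0.265, 0.0], [0.265, -0.964, 0.001], [0.0, -0.001, -1.0]]
ft_force: [0.2, -0.3, -0.6]
grip_width: 0.809

1.35 [ 0.2071 -0.4407  0.2142] F [ 0.2 -0.3 -0.6] w 74.3 roty [[0.265, 0.0], [-0.964, 0.001], [-0.001, -1.0]]
move [ 463.5 -535.9  114.7]
```

```bash
python3 -m crank '[{"dx":462,"dy":-533,"dz":0,"roll":0,"hand":50},{"dx":462,"dy":-533,"dz":0,"roll":0,"hand":50},{"dx":462,"dy":-533,"dz":0,"roll":0,"hand":50},{"dx":462,"dy":-533,"dz":0,"roll":0,"hand":50},{"dx":462,"dy":-533,"dz":0,"roll":0,"hand":50},{"dx":462,"dy":-533,"dz":0,"roll":0,"hand":50},{"dx":462,"dy":-533,"dz":0,"roll":0,"hand":50},{"dx":462,"dy":-533,"dz":0,"roll":0,"hand":50},{"dx":462,"dy":-533,"dz":0,"roll":0,"hand":50},{"dx":462,"dy":-533,"dz":0,"roll":0,"hand":50}]' >/dev/null; python3 st.py .512 .199 .13
```

```text
2.18 [ 0.3866 -0.0637  0.215 ] F [1.  0.2 0.9] w 49.9 roty [[0.266, 0.001], [-0.964, -0.001], [0.001, -1.0]]
move [ 190.8 -219.9   85. ]
```

```bash
python3 -m crank '[{"dx":189,"dy":-218,"dz":0,"roll":0,"hand":50},{"dx":189,"dy":-218,"dz":0,"roll":0,"hand":50},{"dx":189,"dy":-218,"dz":0,"roll":0,"hand":50},{"dx":189,"dy":-218,"dz":0,"roll":0,"hand":50},{"dx":189,"dy":-218,"dz":0,"roll":0,"hand":50},{"dx":189,"dy":-218,"dz":0,"roll":0,"hand":50},{"dx":189,"dy":-218,"dz":0,"roll":0,"hand":50},{"dx":189,"dy":-218,"dz":85,"roll":0,"hand":50},{"dx":189,"dy":-218,"dz":85,"roll":0,"hand":50},{"dx":189,"dy":-218,"dz":85,"roll":0,"hand":50},{"dx":189,"dy":-218,"dz":85,"roll":0,"hand":50}]' >/dev/null; python3 st.py .5125 .2 .059
python3 - <<'E'
from h import *
s=arm.state();print(proj('scene',[s['ee_pos']]),proj('scene',[[.512,.199,.078]]))
save('scene','d.png',(140,150,260,270),4)
E
```

```text
3.1 [0.5078 0.1945 0.1275] F [0.4 0.2 0.2] w 50.1 roty [[0.267, -0.006], [-0.964, -0.001], [-0.001, -1.0]]
move [ 6.4 -4.  68.4]
[[191.8660553  202.01643868]] [[191.43509803 220.5432587 ]]
```

View pics/d.png

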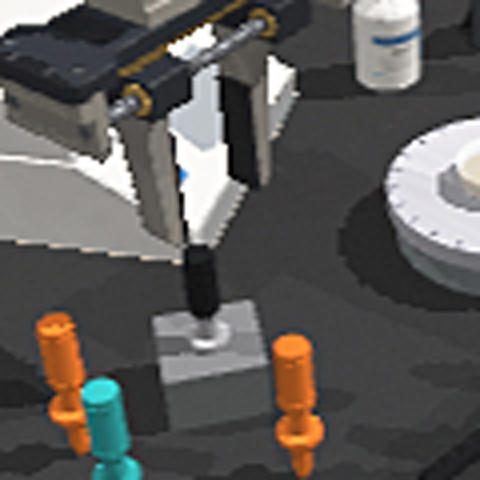

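```bash
python3 -m crank '[{"dx":2,"dy":-2,"dz":0,"roll":0,"hand":50},{"dx":2,"dy":-2,"dz":0,"roll":0,"hand":50}]' >/dev/null; python3 st.py .513 .200 .059
```

```text
3.32 [0.5138 0.1975 0.1329] F [ 0.9 -0.4 -0.5] w 50.1 roty [[0.266, 0.006], [-0.964, 0.001], [0.0, -1.0]]
move [-0.5 -2.7 73.9]
```

```bash
python3 -m crank '[{"dx":0,"dy":-2.5,"dz":30,"roll":0,"hand":50},{"dx":0,"dy":-2.5,"dz":55,"roll":0,"hand":50},{"dx":0,"dy":-2.5,"dz":71,"roll":0,"hand":50},{"dx":0,"dy":-2.5,"dz":71,"roll":0,"hand":50},{"dx":0,"dy":-2.5,"dz":71,"roll":0,"hand":50}]' >/dev/null; python3 st.py .513 .200 .059
python3 -m crank '[{"dx":0,"dy":0,"dz":0,"roll":0,"hand":17},{"dx":0,"dy":0,"dz":0,"roll":0,"hand":10},{"dx":0,"dy":0,"dz":0,"roll":0,"hand":10},{"dx":0,"dy":0,"dz":0,"roll":0,"hand":10},{"dx":0,"dy":0,"dz":0,"roll":0,"hand":10},{"dx":0,"dy":0,"dz":0,"roll":0,"hand":10},{"dx":0,"dy":0,"dz":0,"roll":0,"hand":10},{"dx":0,"dy":0,"dz":0,"roll":0,"hand":10},{"dx":0,"dy":0,"dz":0,"roll":0,"hand":10}]' 15 >/dev/null; python3 st.py .513 .200 .059
```

```text
3.73 [0.5116 0.1996 0.0598] F [-1.1 -0.4  0.9] w 50.2 roty [[0.266, 0.001], [-0.964, 0.0], [0.0, -1.0]]
move [ 1.5 -0.   0.8]
4.48 [0.5113 0.1997 0.0592] F [-1.   0.3  5.5] w 17.8 roty [[0.267, 0.001], [-0.964, 0.0], [0.0, -1.0]]
move [1.7 0.2 0.2]
```

```bash
python3 -m crank '[{"dx":0,"dy":0,"dz":-8,"roll":0,"hand":10},{"dx":0,"dy":0,"dz":-20,"roll":0,"hand":10},{"dx":0,"dy":0,"dz":-40,"roll":0,"hand":10},{"dx":0,"dy":0,"dz":-70,"roll":0,"hand":10},{"dx":0,"dy":0,"dz":-100,"roll":0,"hand":10},{"dx":0,"dy":0,"dz":-100,"roll":0,"hand":10},{"dx":0,"dy":0,"dz":-100,"roll":0,"hand":10}]' >/dev/null; python3 st.py .529 -.0745 .16
python3 - <<'E'
from h import *
s=arm.state();p=np.array(s['ee_pos']);print(proj('scene',[p+[0,0,.019],p+[0,0,-.023],p+[0,0,-.052]])*4-[600,400])
save('scene','e.png',(150,100,280,250),4)
E
```

```text
5.07 [0.5121 0.1998 0.1613] F [-0.4 -0.8 -1.3] w 17.9 roty [[0.267, 0.004], [-0.964, 0.0], [0.001, -1.0]]
move [-56.9 268.9   1.2]
[[142.49929372 322.28979423]
 [151.90180129 391.24130438]
 [158.0435745  436.28083608]]
```

View pics/e.png

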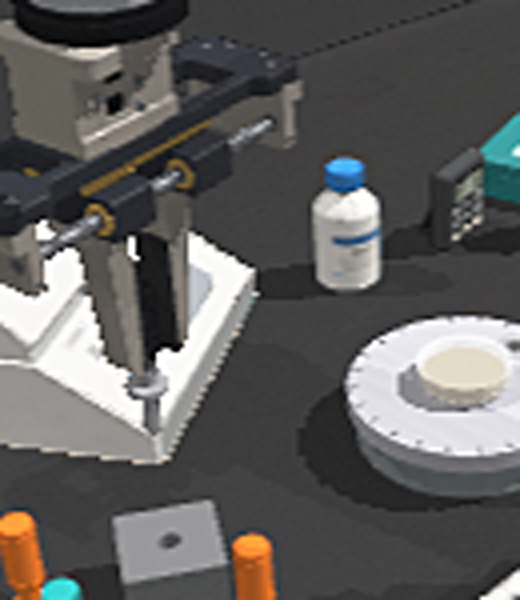

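```bash
python3 -m crank '[{"dx":-5,"dy":20,"dz":0,"roll":0,"hand":10},{"dx":-12,"dy":55,"dz":0,"roll":0,"hand":10},{"dx":-20,"dy":94,"dz":0,"roll":0,"hand":10},{"dx":-28,"dy":133,"dz":0,"roll":0,"hand":10},{"dx":-37,"dy":172,"dz":0,"roll":0,"hand":10},{"dx":-45,"dy":210,"dz":0,"roll":0,"hand":10},{"dx":-52,"dy":245,"dz":0,"roll":0,"hand":10},{"dx":-57,"dy":268,"dz":0,"roll":0,"hand":10},{"dx":-57,"dy":268,"dz":40,"roll":0,"hand":10},{"dx":-57,"dy":268,"dz":58,"roll":0,"hand":10},{"dx":-57,"dy":268,"dz":58,"roll":0,"hand":10},{"dx":-57,"dy":268,"dz":58,"roll":0,"hand":10}]' >/dev/null; python3 st.py .5285 -.074 .1
python3 - <<'E'
from h import *
s=arm.state();p=np.array(s['ee_pos']);T=(proj('scene',[p+[0,0,.019],p+[0,0,-.023],p+[0,0,-.052],[.529,-.0735,.038]])-[230,130])*6;print(T)
save('scene','f.png',(230,130,330,230),6)
E
```

```text
6.12 [ 0.5252 -0.0732  0.0984] F [ 1.1 -0.1 -0.8] w 17.6 roty [[0.266, -0.005], [-0.964, 0.002], [-0.003, -1.0]]
move [ 2.9  1.7 -1.6]
[[304.06786508 182.88446387]
 [300.45928738 268.64940577]
 [298.07556586 325.30323313]
 [292.02315211 337.44586413]]
```

View pics/f.png

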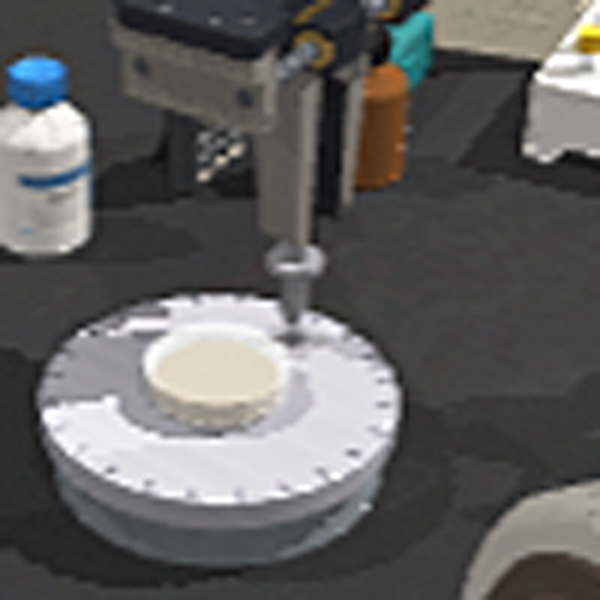

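```bash
python3 st.py .5275 -.0735 .1; python3 -m crank '[{"dx":0,"dy":0,"dz":2,"roll":0,"hand":10},{"dx":0,"dy":0,"dz":4,"roll":0,"hand":10},{"dx":0,"dy":0,"dz":6,"roll":0,"hand":10}]' >/dev/null;python3 st.py .5275 -.0735 .079
```

```text
6.17 [ 0.5268 -0.0735  0.1003] F [ 0.9 -0.9 -0.2] w 17.7 roty [[0.267, -0.002], [-0.964, 0.001], [-0.001, -1.0]]
move [0.7 0.2 0.3]
6.42 [ 0.5282 -0.0739  0.0957] F [-0.4  0.4 -0.8] w 17.8 roty [[0.267, 0.002], [-0.964, -0.001], [0.001, -1.0]]
move [-0.6 -0.6 16.7]
```

```bash
python3 -m crank '[{"dx":-0.6,"dy":-0.6,"dz":2,"roll":0,"hand":10},{"dx":-0.6,"dy":-0.6,"dz":4,"roll":0,"hand":10},{"dx":-0.6,"dy":-0.6,"dz":6,"roll":0,"hand":10},{"dx":-0.6,"dy":-0.6,"dz":8,"roll":0,"hand":10},{"dx":-0.6,"dy":-0.6,"dz":8,"roll":0,"hand":10}]' >/dev/null;python3 st.py .5275 -.0735 .079
```

```text
6.83 [ 0.5262 -0.0733  0.0861] F [-0.  -0.4 -1.2] w 17.5 roty [[0.267, -0.001], [-0.964, 0.0], [-0.001, -1.0]]
move [1.2 0.5 7.1]
```

```bash
python3 -m crank '[{"dx":0,"dy":0,"dz":2,"roll":0,"hand":10},{"dx":0,"dy":0,"dz":4,"roll":0,"hand":10},{"dx":0,"dy":0,"dz":5.5,"roll":0,"hand":10},{"dx":0,"dy":0,"dz":5.5,"roll":0,"hand":10}]' >/dev/null;python3 st.py .5275 -.0735 .078
python3 -m crank '[{"dx":0,"dy":0,"dz":0.7,"roll":0,"hand":10},{"dx":0,"dy":0,"dz":1.4,"roll":0,"hand":10},{"dx":0,"dy":0,"dz":1.4,"roll":0,"hand":10}]' >/dev/null;python3 st.py .5275 -.0735 .078
```

```text
7.17 [ 0.5263 -0.0733  0.0806] F [ 0.   0.4 -0.5] w 18.0 roty [[0.267, -0.001], [-0.964, 0.0], [-0.0, -1.0]]
move [1.1 0.5 2.6]
7.42 [ 0.5266 -0.0734  0.0796] F [-0.3 -0.4 -0.8] w 17.4 roty [[0.267, -0.0], [-0.964, 0.0], [-0.0, -1.0]]
move [0.9 0.3 1.6]
```

```bash
python3 -m crank '[{"dx":0,"dy":0,"dz":0.7,"roll":0,"hand":10},{"dx":0,"dy":0,"dz":1.4,"roll":0,"hand":10},{"dx":0,"dy":0,"dz":1.4,"roll":0,"hand":10}]' >/dev/null;python3 st.py .5275 -.0735 .078
python3 -m crank '[{"dx":0,"dy":0,"dz":0.5,"roll":0,"hand":10},{"dx":0,"dy":0,"dz":1,"roll":0,"hand":10},{"dx":0,"dy":0,"dz":1,"roll":0,"hand":10}]' >/dev/null;python3 st.py .5275 -.0735 .078
```

```text
7.67 [ 0.5266 -0.0735  0.0783] F [ 0.   1.  -0.7] w 18.1 roty [[0.267, 0.0], [-0.964, -0.0], [0.0, -1.0]]
move [0.8 0.3 0.3]
7.92 [ 0.527  -0.0735  0.0781] F [-1.7  0.5  3.8] w 17.8 roty [[0.267, 0.001], [-0.964, -0.0], [0.0, -1.0]]
move [0.5 0.1 0.1]
```

Run:
```python
import numpy as np
C=np.array([.5177,-.0222]);p0=np.array([.527,-.0735]);r=52.1;a0=np.arctan2(*(p0-C)[::-1])
R=np.array([[.9637,.267],[.267,-.9637]])
f=lambda k:R@(r*np.array([np.cos(a0+.05*k),np.sin(a0+.05*k)])-r*np.array([np.cos(a0),np.sin(a0)]))
print(np.degrees(a0))
for s in [0,9]+list(range(13,60,4)):
    n=9 if s==0 else 4
    print(s,[np.round(f(s+i)-f(s),1).tolist() for i in range(1,n+1)], np.round(1000*C+r*np.array([np.cos(a0+.05*(s+n)),np.sin(a0+.05*(s+n))]),1))
```

```text
-79.72464183512189
0 [[2.6, 0.2], [5.2, 0.2], [7.8, 0.1], [10.4, -0.1], [13.0, -0.4], [15.5, -0.9], [18.1, -1.5], [20.6, -2.3], [23.0, -3.1]] [548.4 -64.3]
9 [[2.4, -1.0], [4.8, -2.1], [7.1, -3.3], [9.3, -4.6]] [556.1 -57.4]
13 [[2.2, -1.4], [4.3, -3.0], [6.3, -4.6], [8.2, -6.4]] [562.3 -49.1]
17 [[1.8, -1.8], [3.6, -3.8], [5.2, -5.8], [6.8, -7.9]] [566.8 -39.6]
21 [[1.4, -2.2], [2.8, -4.4], [4.0, -6.7], [5.1, -9.1]] [569.3 -29.5]
25 [[1.0, -2.4], [1.8, -4.9], [2.6, -7.4], [3.2, -9.9]] [569.7 -19.2]
29 [[0.5, -2.6], [0.8, -5.1], [1.1, -7.7], [1.2, -10.3]] [568.1  -8.9]
33 [[-0.0, -2.6], [-0.2, -5.2], [-0.5, -7.8], [-0.9, -10.4]] [564.4   0.9]
37 [[-0.6, -2.5], [-1.2, -5.1], [-2.0, -7.5], [-3.0, -10.0]] [558.9   9.7]
41 [[-1.0, -2.4], [-2.2, -4.7], [-3.5, -7.0], [-4.9, -9.2]] [551.7  17.2]
45 [[-1.5, -2.1], [-3.1, -4.2], [-4.8, -6.2], [-6.6, -8.0]] [543.2  23.2]
49 [[-1.9, -1.8], [-3.9, -3.5], [-5.9, -5.1], [-8.1, -6.6]] [533.7  27.4]
53 [[-2.2, -1.4], [-4.5, -2.6], [-6.8, -3.8], [-9.2, -4.8]] [523.5  29.6]
57 [[-2.4, -0.9], [-4.9, -1.7], [-7.4, -2.4], [-10.0, -2.9]] [513.1  29.7]
```

```bash
python3 -m crank '[{"dx":2.6,"dy":0.2,"dz":0,"roll":0,"hand":10},{"dx":5.2,"dy":0.2,"dz":0,"roll":0,"hand":10},{"dx":7.8,"dy":0.1,"dz":0,"roll":0,"hand":10},{"dx":10.4,"dy":-0.1,"dz":0,"roll":0,"hand":10}]' >/dev/null;python3 st.py .537 -.0705 .078
python3 -m crank '[{"dx":2.6,"dy":-0.3,"dz":0,"roll":0,"hand":10},{"dx":5.1,"dy":-0.8,"dz":0,"roll":0,"hand":10},{"dx":7.7,"dy":-1.4,"dz":0,"roll":0,"hand":10},{"dx":10.2,"dy":-2.2,"dz":0,"roll":0,"hand":10},{"dx":12.6,"dy":-3,"dz":0,"roll":0,"hand":10}]' >/dev/null;python3 st.py .5484 -.0643 .078
```

```text
8.25 [ 0.5363 -0.0707  0.0773] F [-3.9 -0.9  3.8] w 17.5 roty [[0.267, -0.001], [-0.964, -0.0], [0.0, -1.0]]
move [ 0.7  0.  -0.7]
8.67 [ 0.5484 -0.0646  0.0773] F [-0.6 -3.4  1.6] w 17.7 roty [[0.267, 0.001], [-0.964, -0.001], [0.001, -1.0]]
move [ 0.1 -0.3 -0.7]
```

```bash
python3 -m crank '[{"dx":2.4,"dy":-1,"dz":0.4,"roll":0,"hand":10},{"dx":4.8,"dy":-2.1,"dz":0.7,"roll":0,"hand":10},{"dx":7.1,"dy":-3.3,"dz":0.7,"roll":0,"hand":10},{"dx":9.3,"dy":-4.6,"dz":0.7,"roll":0,"hand":10}]' >/dev/null;python3 st.py .5561 -.0574 .078
```

```text
9.0 [ 0.5572 -0.0583  0.0772] F [ 1.4 -4.3  0.1] w 17.9 roty [[0.267, 0.003], [-0.964, -0.002], [0.003, -1.0]]
move [-0.8 -1.2 -0.8]
```

```bash
python3 -m crank '[{"dx":2.2,"dy":-1.4,"dz":0,"roll":0,"hand":10},{"dx":4.3,"dy":-3,"dz":0,"roll":0,"hand":10},{"dx":6.3,"dy":-4.6,"dz":0,"roll":0,"hand":10},{"dx":8.2,"dy":-6.4,"dz":0,"roll":0,"hand":10}]' >/dev/null;python3 st.py .5623 -.0491 .078
```

```text
9.33 [ 0.5644 -0.05    0.0774] F [ 4.6 -4.7 -0.4] w 17.7 roty [[0.266, 0.006], [-0.964, -0.002], [0.004, -1.0]]
move [-1.8 -1.4 -0.6]
```

```bash
python3 - <<'E'
import numpy as np
from scipy.optimize import least_squares
P=np.array([[527,-73.5],[536.3,-70.7],[548.4,-64.6],[557.2,-58.3],[564.4,-50]])
for r in (51.5,52,52.5):
    s=least_squares(lambda c:np.hypot(*(P-c).T)-r,[517,-22]);print(r,s.x,s.fun)
E
python3 -m crank '[{"dx":-0.2,"dy":0,"dz":0,"roll":0,"hand":10},{"dx":-0.2,"dy":0,"dz":0,"roll":0,"hand":10}]' >/dev/null;python3 st.py .5623 -.0491 .078
python3 - <<'E'
from h import *
save('scene','g.png',(220,120,320,220),6)
for n in('scene',):
  print([(np.round(d['extent'],1).tolist(),round(d['conf'],2)) for d in nets.recognise(n,'dish_middle')[:2]])
E
```

```text
51.5 [520.80497034 -21.84360375] [ 0.5265477  -0.24530852 -0.61193576  0.01375555  0.39710262]
52 [520.52856366 -21.39784129] [ 0.50251832 -0.23668232 -0.5875163   0.02464378  0.37161836]
52.5 [520.2523936  -20.95246711] [ 0.47899022 -0.22818446 -0.56354966  0.03535792  0.346668  ]
9.5 [ 0.5644 -0.0496  0.0775] F [ 4.8 -3.6 -0.5] w 17.6 roty [[0.266, 0.006], [-0.964, -0.001], [0.003, -1.0]]
move [-1.9 -1.  -0.5]
[([255.2, 186.1, 278.1, 201.6], 0.66)]
```

View pics/g.png

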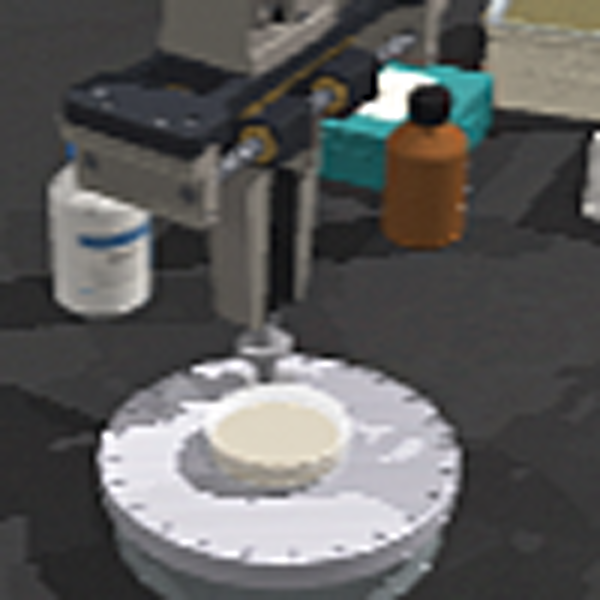

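```bash
python3 -m crank '[{"dx":1,"dy":1.1,"dz":0.5,"roll":0,"hand":10},{"dx":1,"dy":1.1,"dz":1,"roll":0,"hand":10},{"dx":1,"dy":1.1,"dz":1,"roll":0,"hand":10}]' >/dev/null;python3 st.py
python3 - <<'E'
import numpy as np
C=np.array([.5203,-.0214]);p0=np.array([.5644,-.0496]);r=52.1;a0=np.arctan2(*(p0-C)[::-1])
R=np.array([[.9637,.267],[.267,-.9637]])
f=lambda k:R@(r*np.array([np.cos(a0+.05*k),np.sin(a0+.05*k)])-r*np.array([np.cos(a0),np.sin(a0)]))
for s in range(0,40,4):
    n=4
    print(s,[np.round(f(s+i)-f(s),1).tolist() for i in range(1,n+1)], np.round(1000*C+r*np.array([np.cos(a0+.05*(s+n)),np.sin(a0+.05*(s+n))]),1))
E
```

```text
9.85 [ 0.5651 -0.0498  0.0771] F [ 1.7 -1.7  6.2] w 17.5 roty [[0.266, 0.005], [-0.964, -0.0], [0.001, -1.0]]
0 [[1.9, -1.8], [3.7, -3.7], [5.4, -5.6], [7.0, -7.7]] [568.9 -40.2]
4 [[1.5, -2.1], [2.9, -4.3], [4.2, -6.6], [5.3, -8.9]] [571.7 -30.2]
8 [[1.0, -2.4], [2.0, -4.8], [2.8, -7.3], [3.5, -9.8]] [572.4 -19.8]
12 [[0.6, -2.5], [1.0, -5.1], [1.3, -7.7], [1.4, -10.3]] [571.   -9.5]
16 [[0.0, -2.6], [-0.1, -5.2], [-0.3, -7.8], [-0.6, -10.4]] [5.676e+02 4.000e-01]
20 [[-0.5, -2.6], [-1.1, -5.1], [-1.8, -7.6], [-2.7, -10.1]] [562.4   9.3]
24 [[-1.0, -2.4], [-2.1, -4.8], [-3.3, -7.1], [-4.6, -9.3]] [555.4  17.1]
28 [[-1.4, -2.2], [-3.0, -4.3], [-4.6, -6.3], [-6.4, -8.2]] [547.1  23.3]
32 [[-1.8, -1.8], [-3.8, -3.6], [-5.8, -5.2], [-7.9, -6.8]] [537.7  27.7]
36 [[-2.2, -1.4], [-4.4, -2.8], [-6.7, -4.0], [-9.1, -5.1]] [527.6  30.2]
```

```bash
python3 -m crank '[{"dx":1.9,"dy":-1.8,"dz":0,"roll":0,"hand":10},{"dx":3.7,"dy":-3.7,"dz":0,"roll":0,"hand":10},{"dx":5.4,"dy":-5.6,"dz":0,"roll":0,"hand":10},{"dx":7,"dy":-7.7,"dz":0,"roll":0,"hand":10}]' >/dev/null;python3 st.py .5689 -.0402 .078
```

```text
10.18 [ 0.5696 -0.0412  0.0766] F [ 4.9 -2.6  1.4] w 17.4 roty [[0.266, 0.004], [-0.964, -0.001], [0.002, -1.0]]
move [-0.4 -1.1 -1.4]
```

```bash
python3 -m crank '[{"dx":1.5,"dy":-2.1,"dz":0,"roll":0,"hand":10},{"dx":2.9,"dy":-4.3,"dz":0.2,"roll":0,"hand":10},{"dx":4.2,"dy":-6.6,"dz":0.3,"roll":0,"hand":10},{"dx":5.3,"dy":-8.9,"dz":0.3,"roll":0,"hand":10}]' >/dev/null;python3 st.py .5717 -.0302 .078
```

```text
10.52 [ 0.5721 -0.0326  0.0762] F [  3.2 -10.    2.2] w 19.4 roty [[0.267, 0.004], [-0.964, -0.004], [0.005, -1.0]]
move [ 0.2 -2.4 -1.8]
```

```bash
python3 -m crank '[{"dx":-0.2,"dy":1,"dz":0.6,"roll":0,"hand":10},{"dx":-0.2,"dy":1.5,"dz":1.2,"roll":0,"hand":10},{"dx":-0.2,"dy":1.5,"dz":1.8,"roll":0,"hand":10},{"dx":-0.2,"dy":1.5,"dz":1.8,"roll":0,"hand":10}]' >/dev/null;python3 st.py .5717 -.0302 .078
```

```text
10.85 [ 0.5731 -0.0337  0.0756] F [ 2.3 -6.7  7. ] w 18.5 roty [[0.267, 0.006], [-0.964, -0.003], [0.005, -1.0]]
move [-0.4 -3.8 -2.4]
```

Run:
```python
from h import *
save('scene','i.png',(230,140,300,210),8)
s=arm.state();p=np.array(s['ee_pos']);print((proj('scene',[p,p+[0,0,.019],p+[0,0,-.023]])-[230,140])*8)
print((proj('scene',[[p[0],p[1],.038],[p[0],p[1],.055]])-[230,140])*8)
```

```text
[[209.25061653 259.94044598]
 [209.11253086 209.32932212]
 [209.41352278 319.64880583]]
[[209.51457501 356.68644381]
 [209.39671103 313.48696944]]
```

View pics/i.png

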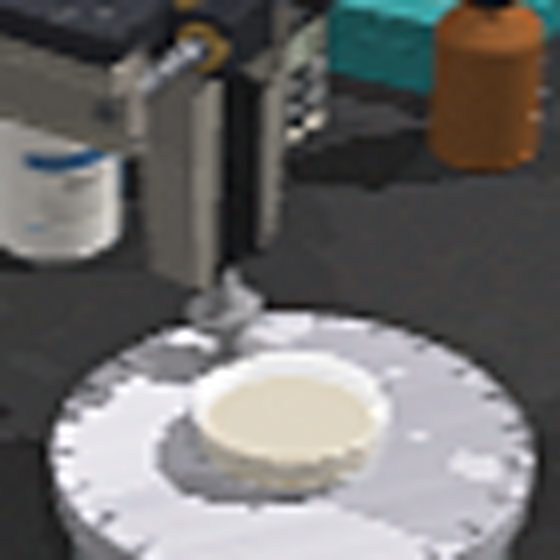

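```bash
python3 -m crank '[{"dx":0,"dy":0.5,"dz":-0.5,"roll":0,"hand":10},{"dx":0,"dy":0.5,"dz":-0.8,"roll":0,"hand":10},{"dx":0,"dy":0.5,"dz":-0.8,"roll":0,"hand":10},{"dx":0,"dy":0.5,"dz":-0.8,"roll":0,"hand":10}]' 40 >/dev/null;python3 st.py .5717 -.0302 .078
```

```text
11.23 [ 0.5726 -0.0351  0.0759] F [ 1.8 -9.5  5.3] w 17.3 roty [[0.267, 0.004], [-0.964, -0.005], [0.006, -1.0]]
move [ 0.5 -4.9 -2.2]
```

```bash
python3 -m crank '[{"dx":0,"dy":0.7,"dz":0,"roll":0,"hand":10},{"dx":0,"dy":1.4,"dz":0.3,"roll":0,"hand":10},{"dx":0,"dy":2,"dz":0.6,"roll":0,"hand":10},{"dx":0,"dy":2,"dz":0.6,"roll":0,"hand":10}]' 40 >/dev/null;python3 st.py .5726 -.0351 .078
```

```text
11.57 [ 0.5727 -0.036   0.0753] F [-0.1 -6.9  8.1] w 17.2 roty [[0.267, 0.003], [-0.964, -0.003], [0.003, -1.0]]
move [ 0.1 -0.8 -2.7]
```

```bash
python3 -m crank '[{"dx":0,"dy":0.7,"dz":0.2,"roll":0,"hand":10},{"dx":0,"dy":1.4,"dz":0.4,"roll":0,"hand":10},{"dx":0,"dy":2,"dz":0.4,"roll":0,"hand":10},{"dx":0,"dy":2,"dz":0.4,"roll":0,"hand":10}]' 40 >/dev/null;python3 st.py .5726 -.0351 .078
```

```text
11.9 [ 0.5726 -0.037   0.0742] F [ 0.9 -4.2  5.1] w 17.5 roty [[0.267, 0.002], [-0.964, -0.001], [0.001, -1.0]]
move [ 0.5 -1.8 -3.8]
```

```bash
python3 -m crank '[{"dx":0,"dy":0.6,"dz":0.4,"roll":0,"hand":10},{"dx":0,"dy":1,"dz":0.8,"roll":0,"hand":10},{"dx":0,"dy":1.5,"dz":1,"roll":0,"hand":10},{"dx":0,"dy":1.5,"dz":1,"roll":0,"hand":10}]' 40 >/dev/null;python3 st.py .5726 -.0351 .078
```

```text
12.23 [ 0.5726 -0.038   0.0727] F [ 0.1 -2.8  4.9] w 17.3 roty [[0.267, 0.001], [-0.964, -0.0], [0.0, -1.0]]
move [ 0.8 -2.8 -5.3]
```

```bash
python3 -m crank '[{"dx":0,"dy":0.2,"dz":0.4,"roll":0,"hand":10},{"dx":0,"dy":0.4,"dz":0.8,"roll":0,"hand":10},{"dx":0,"dy":0.5,"dz":1,"roll":0,"hand":10},{"dx":0,"dy":0.5,"dz":1,"roll":0,"hand":10}]' 40 >/dev/null;python3 st.py .5726 -.0351 .078
```

```text
12.57 [ 0.5724 -0.0385  0.0715] F [ 0.3 -3.6  2.9] w 17.4 roty [[0.267, 0.0], [-0.964, -0.0], [0.0, -1.0]]
move [ 1.1 -3.2 -6.5]
```

```bash
python3 -m crank '[{"dx":0,"dy":0.3,"dz":0.6,"roll":0,"hand":10},{"dx":0,"dy":0.6,"dz":1.2,"roll":0,"hand":10},{"dx":0,"dy":0.8,"dz":1.8,"roll":0,"hand":10},{"dx":0,"dy":0.8,"dz":1.8,"roll":0,"hand":10}]' 40 >/dev/null;python3 st.py
```

```text
12.9 [ 0.5722 -0.039   0.069 ] F [-0.2 -4.3  2.3] w 17.4 roty [[0.266, -0.001], [-0.964, 0.0], [-0.001, -1.0]]
```

```bash
python3 -m crank '[{"dx":0,"dy":0.2,"dz":0.6,"roll":0,"hand":10},{"dx":0,"dy":0.4,"dz":1.2,"roll":0,"hand":10},{"dx":0,"dy":0.5,"dz":1.8,"roll":0,"hand":10},{"dx":0,"dy":0.5,"dz":1.8,"roll":0,"hand":10}]' 40 >/dev/null;python3 st.py
```

```text
13.23 [ 0.5722 -0.0393  0.0673] F [-0.2 -1.4  1.6] w 17.3 roty [[0.266, -0.001], [-0.964, 0.001], [-0.001, -1.0]]
```

```bash
python3 -m crank '[{"dx":0,"dy":0.1,"dz":0.8,"roll":0,"hand":10},{"dx":0,"dy":0.2,"dz":1.6,"roll":0,"hand":10},{"dx":0,"dy":0.3,"dz":2.4,"roll":0,"hand":10},{"dx":0,"dy":0.3,"dz":3.2,"roll":0,"hand":10},{"dx":0,"dy":0.3,"dz":3.2,"roll":0,"hand":10}]' 40 >/dev/null;python3 st.py
```

```text
13.65 [ 0.5722 -0.0396  0.064 ] F [-1.  -1.5  0.2] w 16.8 roty [[0.267, -0.001], [-0.964, 0.001], [-0.001, -1.0]]
```

```bash
python3 -m crank '[{"dx":0,"dy":0.1,"dz":0.6,"roll":0,"hand":10},{"dx":0,"dy":0.2,"dz":1.2,"roll":0,"hand":10},{"dx":0,"dy":0.2,"dz":1.8,"roll":0,"hand":10},{"dx":0,"dy":0.2,"dz":1.8,"roll":0,"hand":10}]' 40 >/dev/null;python3 st.py
```

```text
13.98 [ 0.5722 -0.0398  0.0623] F [-2.4  1.   1.7] w 17.0 roty [[0.267, -0.001], [-0.964, 0.001], [-0.001, -1.0]]
```

```bash
python3 -m crank '[{"dx":0,"dy":0,"dz":0.5,"roll":0,"hand":10},{"dx":0,"dy":0,"dz":1,"roll":0,"hand":10},{"dx":0,"dy":0,"dz":1.5,"roll":0,"hand":10},{"dx":0,"dy":0,"dz":1.5,"roll":0,"hand":10}]' 40 >/dev/null;python3 st.py
```

```text
14.32 [ 0.5725 -0.0399  0.0619] F [-6.2  1.2  6.9] w 17.5 roty [[0.267, -0.001], [-0.964, 0.0], [-0.001, -1.0]]
```

```bash
python3 -m crank '[{"dx":0,"dy":0,"dz":0.5,"roll":0,"hand":10},{"dx":0,"dy":0,"dz":1,"roll":0,"hand":10},{"dx":0,"dy":0,"dz":1,"roll":0,"hand":10}]' 40 >/dev/null;python3 st.py
```

```text
14.57 [ 0.5727 -0.0399  0.0617] F [-8.5  0.9 14. ] w 17.3 roty [[0.267, -0.001], [-0.964, 0.0], [-0.001, -1.0]]
```

```bash
python3 -m crank '[{"dx":-0.7,"dy":0,"dz":-0.8,"roll":0,"hand":10},{"dx":-1.4,"dy":0,"dz":-0.8,"roll":0,"hand":10},{"dx":-1.4,"dy":0,"dz":-0.8,"roll":0,"hand":10}]' 40 >/dev/null;python3 st.py;python3 - <<'E'
from h import *
save('scene','j.png',(235,150,295,210),9)
s=arm.state();p=np.array(s['ee_pos']);print((proj('scene',[[p[0],p[1],.038],[p[0],p[1],.043],p])-[235,150])*9)
E
```

```text
14.82 [ 0.5722 -0.0402  0.0619] F [-2.5  0.8  5.7] w 17.1 roty [[0.266, 0.002], [-0.964, 0.0], [0.0, -1.0]]
[[209.76399474 304.77224741]
 [209.78258405 290.60207614]
 [209.85361955 236.4534699 ]]
```

View pics/j.png

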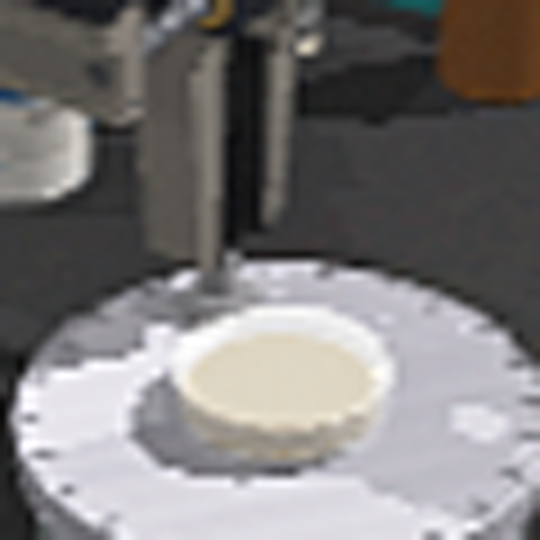

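```bash
python3 -m crank '[{"dx":0,"dy":0,"dz":-0.8,"roll":0,"hand":10},{"dx":0,"dy":0,"dz":-0.8,"roll":0,"hand":22},{"dx":0,"dy":0,"dz":-0.8,"roll":0,"hand":34},{"dx":0,"dy":0,"dz":-0.8,"roll":0,"hand":34},{"dx":0,"dy":0,"dz":-0.8,"roll":0,"hand":34},{"dx":0,"dy":0,"dz":-20,"roll":0,"hand":34},{"dx":0,"dy":0,"dz":-50,"roll":0,"hand":34},{"dx":0,"dy":0,"dz":-60,"roll":0,"hand":34},{"dx":0,"dy":0,"dz":-60,"roll":0,"hand":34},{"dx":0,"dy":0,"dz":-60,"roll":0,"hand":34}]' 10 >/dev/null;python3 st.py;python3 - <<'E'
from h import *
save('scene','k.png',(235,150,295,210),9)
P=np.array([[.5724,-.04,z] for z in(.038,.043,.060,.1)]);print((proj('scene',P)-[235,150])*9)
E
```

```text
15.7 [ 0.5717 -0.0406  0.121 ] F [ 0.6 -0.3 -0.4] w 33.9 roty [[0.267, 0.001], [-0.964, -0.0], [0.001, -1.0]]
[[208.60898367 304.65363659]
 [208.62410593 290.48402414]
 [208.67620745 241.66470282]
 [208.80314144 122.7270833 ]]
```

View pics/k.png

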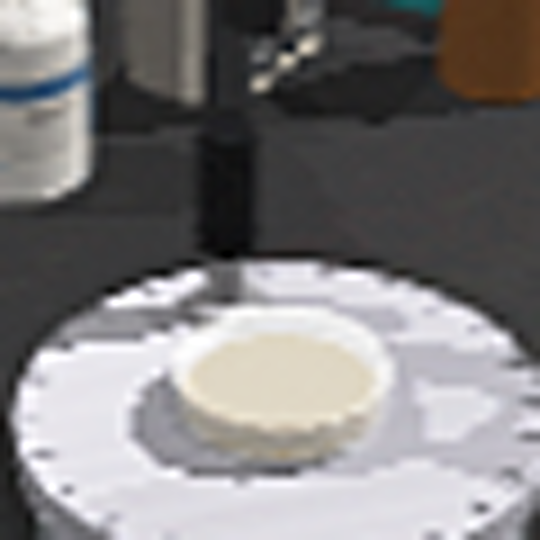

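```bash
python3 -m crank '[{"dx":0.5,"dy":0,"dz":-4,"roll":0,"hand":0},{"dx":0.5,"dy":0,"dz":-4,"roll":0,"hand":0},{"dx":0.5,"dy":0,"dz":-4,"roll":0,"hand":0},{"dx":0.5,"dy":0,"dz":-4,"roll":0,"hand":0},{"dx":0.5,"dy":0,"dz":-4,"roll":0,"hand":0},{"dx":0.5,"dy":0,"dz":-4,"roll":0,"hand":0},{"dx":0.5,"dy":0,"dz":6,"roll":0,"hand":0},{"dx":0.5,"dy":0,"dz":12,"roll":0,"hand":0},{"dx":0.5,"dy":0,"dz":15,"roll":0,"hand":0},{"dx":0.5,"dy":0,"dz":15,"roll":0,"hand":0},{"dx":0.5,"dy":0,"dz":15,"roll":0,"hand":0}]' 10 >/dev/null;python3 st.py
python3 -m crank '[{"dx":0,"dy":0,"dz":1,"roll":0,"hand":0},{"dx":0,"dy":0,"dz":2,"roll":0,"hand":0},{"dx":0,"dy":0,"dz":3,"roll":0,"hand":0},{"dx":0,"dy":0,"dz":3,"roll":0,"hand":0}]' >/dev/null;python3 st.py
```

```text
16.67 [ 0.5716 -0.0403  0.1055] F [ 0.4 -0.9  0.5] w 0.3 roty [[0.267, -0.001], [-0.964, 0.0], [-0.0, -1.0]]
17.0 [ 0.5719 -0.0403  0.1029] F [-0.2  0.2 -0.4] w 0.7 roty [[0.267, -0.0], [-0.964, 0.0], [-0.0, -1.0]]
```

```bash
python3 -m crank '[{"dx":0,"dy":0,"dz":0.6,"roll":0,"hand":0},{"dx":0,"dy":0,"dz":1.2,"roll":0,"hand":0},{"dx":0,"dy":0,"dz":1.8,"roll":0,"hand":0},{"dx":0,"dy":0,"dz":1.8,"roll":0,"hand":0}]' >/dev/null;python3 st.py
python3 -m crank '[{"dx":0,"dy":0,"dz":0.5,"roll":0,"hand":0},{"dx":0,"dy":0,"dz":1,"roll":0,"hand":0},{"dx":0,"dy":0,"dz":1,"roll":0,"hand":0}]' >/dev/null;python3 st.py
python3 -m crank '[{"dx":0,"dy":0,"dz":0.5,"roll":0,"hand":0},{"dx":0,"dy":0,"dz":1,"roll":0,"hand":0},{"dx":0,"dy":0,"dz":1,"roll":0,"hand":0}]' >/dev/null;python3 st.py
```

```text
17.33 [ 0.5718 -0.0404  0.101 ] F [-0.2 -0.7  0.4] w 0.3 roty [[0.267, -0.0], [-0.964, 0.0], [-0.0, -1.0]]
17.58 [ 0.5721 -0.0404  0.1004] F [-0.2  0.5  1.2] w 0.5 roty [[0.267, 0.0], [-0.964, -0.0], [0.0, -1.0]]
17.83 [ 0.5726 -0.0406  0.1004] F [-0.8  0.1  5.8] w 0.5 roty [[0.267, 0.002], [-0.964, -0.0], [0.001, -1.0]]
```

Contact at z = 0.1004 m, against 0.100 m expected for a fully seated pin, so it is home. I'll back off, check and hand in.

```bash
python3 -m crank '[{"dx":0,"dy":0,"dz":-3,"roll":0,"hand":0},{"dx":0,"dy":0,"dz":-20,"roll":0,"hand":0},{"dx":0,"dy":0,"dz":-50,"roll":0,"hand":0},{"dx":0,"dy":0,"dz":-90,"roll":0,"hand":0},{"dx":0,"dy":0,"dz":-120,"roll":0,"hand":0},{"dx":0,"dy":0,"dz":-120,"roll":0,"hand":0},{"dx":0,"dy":0,"dz":-120,"roll":0,"hand":0},{"dx":0,"dy":0,"dz":-120,"roll":0,"hand":0}]' >/dev/null;python3 st.py;python3 - <<'E'
from h import *
save('scene','l.png',(225,120,315,220),6)
E
```

```text
18.5 [ 0.5713 -0.0402  0.2181] F [-0.3  0.6 -0.4] w 0.5 roty [[0.266, -0.002], [-0.964, 0.0], [-0.001, -1.0]]
```

View pics/l.png

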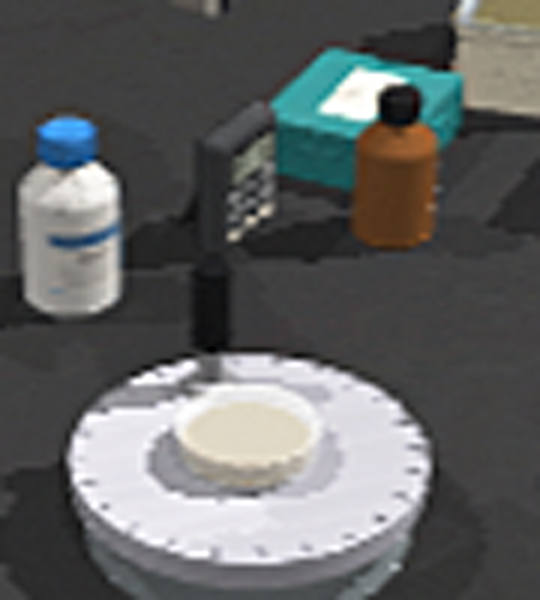

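The pin stands upright with its shoulder on the platform at about (210,365) in the crop. The dish is centred, the bottles are in place and the gripper is clear.

```bash
python3 -c "
from bench import arm
print(arm.hand_in())"
```

```text
the job is handed in; nothing more can be done
None
```

The turntable is locked: the index pin is through the platform and down in the foot's hidden hole, and I have let go of it. I handed the job in at about 18.5 s of the 58 s allowed; no verdict is reported.

- **What I did:** I took the black-knobbed pin from the grey block and put it through the platform's hole until it stood on the foot. Pressing with about 5 N, I turned the platform anticlockwise until the pin caught, roughly 1 rad round. There I eased back a few millimetres and pushed the pin down.
- **Forces:** The highest reading was about 16 N at the wrist, when the pin reached the bottom. The limit is 40 N.
- **Last checks:** Touching the knob's top with the closed fingers gave contact at 100.4 mm, where 100 mm means fully home. The last picture shows the pin upright, the dish in the middle, the amber bottle in place and the gripper clear. The white, red-capped bottle is outside that picture, and I never went near it after taking the pin.
- **What disagreed:** My first estimate of the turntable's centre was about 3 mm off in x; I corrected it from the path the pin traced. With a 15 N grip the pin also tilted in the fingers when it caught, so I raised the grip to 40 N, which straightened it.

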